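# Make up the blood film kit and the urine kit

## Task

Make up the two sampling kits for the afternoon's calls, each thing properly seated in the nest moulded for it. The blue tray is the blood film kit: the purple-capped tube and the slide box with the blue label; the green tray is the urine kit: the yellow-capped tube, the pink test-strip vial and the sample cup, both standing upright. Leave the red-capped tube and the orange-labelled slide box where they are.

Things in the scene. Friction and masses are not known exactly. Their poses are not given: they have to be found in the camera images.
- blue_tray: Blue kit tray, fixed, 176 (its x) x 115 (y) mm; floor at z 4, rim 13 high. Origin: centre of underside. White nests (tray frame, mm): slide-box frame at x -58, y 0; tube cradle at x 0, y 0; vial ring, tall and narrow, at x 61, y 28; cup ring, low and wide, at x 61, y -28. Each nest's sizes stand with the thing it takes.
- green_tray: Green kit tray, fixed: the same mould with the same four nests, sizes and origin as the blue tray; it stands about half a turn round from the blue one (see its yaw).
- purple_tube: Sample tube, purple cap, lying, in mm: 75 long (its y), cap 15 wide (y -38 to -19), glass 12 wide (y -19 to 38), 15 high, 14 g; does not roll. Origin: mid-length, underside. Tray cradle: centre tray x 0, y 0: saddles at y -28 and 28, 12 thick, 21 wide flaring to 27 at z 23, 44 free between saddles. Tube lies along tray y, either way round, underside z 14.
- yellow_tube: Sample tube, yellow cap, lying, in mm: 75 long (its y), cap 15 wide (y -38 to -19), glass 12 wide (y -19 to 38), 15 high, 14 g; does not roll. Origin: mid-length, underside. Tray cradle: centre tray x 0, y 0: saddles at y -28 and 28, 12 thick, 21 wide flaring to 27 at z 23, 44 free between saddles. Tube lies along tray y, either way round, underside z 14.
- red_tube: Sample tube, red cap, lying, in mm: 75 long (its y), cap 15 wide (y -38 to -19), glass 12 wide (y -19 to 38), 15 high, 14 g; does not roll. Origin: mid-length, underside. Not needed: stays where it lies.
- blue_slide_box: White slide box, small blue label on top: 35 (x) x 85 (y) x 32 mm high, 0.11 kg. Origin: centre of underside. Lies on the worktop. Tray nest: frame of four leaning walls 9 high, centre tray x -58, y 0, clear 43 (x) x 93 (y) at its foot, wider above; the box goes long side along tray y, either way round, flat on the tray floor (underside z 4).
- vial: Pale pink test-strip vial, pink cap, standing, in mm: 72 high, 22 in diameter (cap, above z 56: 23), 30 g. Origin: centre of underside. Tray nest: tall narrow ring, centre tray x 61, y 28, bore 29 flaring to 36 at its top, z 22; the vial stands in it on the tray floor (underside z 4).
- cup: Pale grey-white open sample cup, standing, in mm: 30 high, tapered, 30 in diameter at the rim, 21 at the foot, 14 g. Origin: centre of underside. Tray nest: low wide ring, centre tray x 61, y -28, bore 36 flaring to 43 at its top, z 14; the cup stands in it on the tray floor (underside z 4).
- orange_slide_box: White slide box, small orange label on top: 35 (x) x 85 (y) x 32 mm high, 0.11 kg. Origin: centre of underside. Lies on the paper pile, 18 mm above the worktop. Not needed: stays where it lies.
There are look-alikes about, which are no part of the job. There is more than one size of the vial; the one meant has the size given above.

How it is judged:
At the end, for the whole second after the job is handed in: Each thing of a kit is seated on the floor or saddles of its own nest in its own tray (slide box, vial, cup within 10 mm of the nest centre along each tray axis, tubes 12 mm; height 4 mm), level or upright, at rest; the red-capped tube and the orange-labelled box are within 30 mm of their start (x of blue_slide_box in the frame of blue_tray between -0.068 and -0.048 m and y of blue_slide_box in the frame of blue_tray between -0.01 and 0.01 m and z of blue_slide_box in the frame of blue_tray between 0 and 0.008 m and angle between each of blue_slide_box, purple_tube, yellow_tube, vial, cup's own z axis and vertical below 0.15 rad and angle between the y axis of each of blue_slide_box, purple_tube and the y axis of blue_tray, either way round below 0.25 rad and linear speed of each of blue_slide_box, purple_tube, yellow_tube, vial, cup below 0.02 m/s and x of purple_tube in the frame of blue_tray between -0.012 and 0.012 m and y of purple_tube in the frame of blue_tray between -0.012 and 0.012 m and z of purple_tube in the frame of blue_tray between 0.01 and 0.018 m and x of yellow_tube in the frame of green_tray between -0.012 and 0.012 m and y of yellow_tube in the frame of green_tray between -0.012 and 0.012 m and z of yellow_tube in the frame of green_tray between 0.01 and 0.018 m and angle between the y axis of yellow_tube and the y axis of green_tray, either way round below 0.25 rad and x of vial in the frame of green_tray between 0.051 and 0.071 m and y of vial in the frame of green_tray between 0.018 and 0.038 m and z of vial in the frame of green_tray between 0 and 0.008 m and x of cup in the frame of green_tray between 0.051 and 0.071 m and y of cup in the frame of green_tray between -0.038 and -0.018 m and z of cup in the frame of green_tray between 0 and 0.008 m and distance of each of red_tube, orange_slide_box from where it was at the start of the episode below 0.03 m); the robot touches nothing.
It fails at once if the red-capped tube or the orange-labelled slide box, which stay in the stock, is moved (distance of any of red_tube, orange_slide_box from where it was at the start of the episode above 0.03 m).
It also fails if it takes over 136 s, if anything falls off the work surface, if the arm or the gripper's body presses on something with over 40 N, if the wrist force passes 120 N, or if a joint passes its speed limit or range.

## Robot

A 6-joint arm with a two-finger parallel gripper is mounted at the origin on a cart in front of the work surface, level with it; the furniture and walls round the work are solid. World frame = base frame: x ahead of the robot, y to its left, z up, the work surface at z = 0. Lengths are in m, angles in rad, forces in N, time in s.
With the tool pointing down it reaches from about 0.35 to 0.775 m from the base axis. Payload 7.3 kg.
Tool frame: the origin (TCP) lies at the centre of the arm's flange, where the gripper is bolted on; the fingertips stand 178 mm ahead of it and the grasp point (between the pads) lies 159 mm ahead of it (tip_extent is the distance from the TCP to the fingertips, in m); z points along the fingers, y is the line along which they close (so a half turn about z gives the same grasp; the last joint's range is limited). The gripper opens to 92 mm and grips with 3 to 60 N. Pads are 19 mm wide; open, the fingers measure 130 mm over their backs; the gripper's body (75 mm by 190 mm) begins 47 mm behind the grasp point.
Start: joints at [-1.369, 0.342, 1.524, -0, 1.275, -0.146], TCP at [0.179, -0.494, 0.405] pointing down, gripper open.
Joint ranges: [-2.53, 2.53], [-0.77, 2.02], [0.04, 2.7], [-1, 4.14], [0.28, 2.66], [-3.11, 3.11]. Speed limits (rad/s): [2.57, 2.57, 3.14, 3.14, 3.14, 3.14].

## Interface

Orientations are given as [roll, pitch, yaw] about the fixed x, y, z axes, in that order (R = Rz(yaw) Ry(pitch) Rx(roll)).
In Python, from cell import * gives the robot as it stands.
- The arm moves only by the tool arm_command, never from a script. Its arguments are lists of equal length, an entry for each row: "xyz": the shift along the world's x, y, z in mm, a list of three; "spin": the turn about the world's z in degrees. In form: {"xyz": [[tx, ty, tz], ...], "spin": [spin, ...]}. A call has 1 to 20 rows; each row shifts and turns the commanded pose from where the row before left it; what a row does not reach is not made up. A row lasts 1/10 s, in which the tool goes at most 50 mm and 8.59 degrees, less where a joint would pass 70% of its speed; a pose out of reach is approached as far as the arm can. A call with a gripper value outside its range is refused whole. "jaw" is the opening, from -1 (shut) to 1 (fully open), set as the call begins (left out, the last holds). The fingers move at their own pace and stop on an object; "squeeze" is the grip in N (left out, the last holds). Time passes only in rows, so rows that do not move let the fingers close. It gives the time, the measured TCP pose, the force, the opening and the grip force at its end, in the units of the state.
- observe(): the state, without advancing time (a new reading comes with each control period).
- read_camera(name): name is "side" or "top" or "wrist"; returns a dict with "img" (420x560x3 uint8, red, green, blue), "depth" (420x560 float32, m along the optical axis (not along the pixel's ray), 0 where there is no reading), "fx", "fy", "cx", "cy" (pixels), "world_from_camera" (4x4, takes a point from camera to world coordinates). Camera axes: x right, y up, looking along -z (the intrinsics and any distortion apply to the point x, -y, -z); pixel columns grow to the right and rows downward; lengths in m; the calibration is good to about 2 mm. A picture is of the moment at which its call begins.
- hand_in(): hands the job in; it is judged then, once.
The state is a dict: "time": time; "qpos": joint angles; "qvel": joint speeds; "joint_efforts": joint torques, N m; "tool_pos": TCP position; "tool_rot": TCP orientation; "contact_force": force on the tool from outside, world axes, zero at the start; "torque": the same for the moment, N m; "opening": finger opening in m; "grip_force": force on a finger pad.
Only numpy, scipy, OpenCV 4.12 (cv2) and the standard library are available. Lean on these libraries where they do the work, as an engineer would, in place of code of your own. Each camera call takes 0.05 s, during which the arm holds its last target. There are 200 camera calls.

## Working session

There is one attempt and no reset: what is moved stays moved. The work goes in short steps, Python scripts to look and compute and a tool call to move; the robot and the scene stay as the last step left them, time stands still between calls to the robot, and variables do not carry over. Pictures are saved under pics/ and viewed, at most 14 in all, crops included, and the job is handed in when it is done.

Besides the shell and the picture viewer there is one more tool, called after "Emit:" as name(argument=value, ...) on one line, values as JSON. arm_command: Moves the arm, as the interface text tells. Its arguments: {"type":"object","properties":{"xyz":{"type":"array","items":{"type":"array","items":{"type":"number"}}},"spin":{"type":"array","items":{"type":"number"}},"jaw":{"type":"number"},"squeeze":{"type":"number"}},"required":["xyz","spin"]}

```bash
mkdir -p pics; ls
cat > h.py <<'E'
from cell import *
import numpy as np, cv2
def shot(n,f=None):
    c=read_camera(n)
    if f: cv2.imwrite('pics/'+f,c['img'][:,:,::-1])
    return c
def rays(c,uv):
    uv=np.atleast_2d(uv).astype(float); T=np.array(c['world_from_camera'])
    d=np.c_[(uv[:,0]-c['cx'])/c['fx'],-(uv[:,1]-c['cy'])/c['fy'],-np.ones(len(uv))]
    return T[:3,3],d@T[:3,:3].T
def onplane(c,uv,z):
    o,d=rays(c,uv); return o+d*((z-o[2])/d[:,2])[:,None]
def cloud(c):
    h,w=c['depth'].shape; v,u=np.mgrid[:h,:w]
    o,d=rays(c,np.c_[u.ravel(),v.ravel()]); P=o+d*c['depth'].reshape(-1,1)
    return P.reshape(h,w,3)
E
python3 - <<'E'
from h import *
s=observe();print(s)
for n in ['top','side','wrist']:
    c=shot(n,n+'0.png');print(n,c['fx'],c['fy'],c['cx'],c['cy'],np.round(c['world_from_camera'],3).tolist(),c.keys(),(c['depth']>0).mean())
    np.save(n+'0.npy',c,allow_pickle=True)
E
```

```text
pics
{'time': 0.0, 'qpos': array([-1.36900071e+00,  3.42708955e-01,  1.52503231e+00, -3.80179949e-05,
        1.27539476e+00, -1.46003573e-01]), 'qvel': array([ 0.00086702, -0.00065621, -0.00101521,  0.00045274, -0.00036789,
        0.00035882]), 'joint_efforts': array([-6.54166506e-04, -4.31235266e+01, -2.44218528e+01,  7.18268403e-02,
        5.61814138e-02, -1.12017840e-04]), 'tool_pos': array([ 0.17892099, -0.49341937,  0.40404656]), 'tool_rot': array([-3.14006041e+00, -1.88571419e-04,  3.47810146e-01]), 'contact_force': array([-0.05436904,  0.15076664,  0.2258294 ]), 'torque': array([-0.0057428 ,  0.01526102,  0.05298699]), 'grip_force': 0.0, 'opening': 0.0919755933534641}
top 418.24971426469705 418.24971426469705 283.89918240752655 213.471341861548 [[-0.007, 0.997, -0.079, 0.46], [-0.999, -0.01, -0.032, 0.053], [-0.033, 0.079, 0.996, 0.886], [0.0, 0.0, 0.0, 1.0]] dict_keys(['img', 'depth', 'fx', 'fy', 'cx', 'cy', 'world_from_camera']) 0.9958248299319727
side 395.5760012965248 395.5760012965248 279.09229788192084 211.2392985140198 [[0.981, 0.125, -0.146, 0.371], [-0.192, 0.589, -0.785, -0.597], [-0.012, 0.799, 0.602, 0.571], [0.0, 0.0, 0.0, 1.0]] dict_keys(['img', 'depth', 'fx', 'fy', 'cx', 'cy', 'world_from_camera']) 0.9959438775510204
wrist 337.50344235895557 337.50344235895557 281.31908022607 207.54238900805373 [[0.341, 0.894, 0.292, 0.258], [-0.94, 0.324, 0.104, -0.465], [-0.002, -0.31, 0.951, 0.385], [0.0, 0.0, 0.0, 1.0]] dict_keys(['img', 'depth', 'fx', 'fy', 'cx', 'cy', 'world_from_camera']) 0.9959438775510204
```

View pics/top0.png

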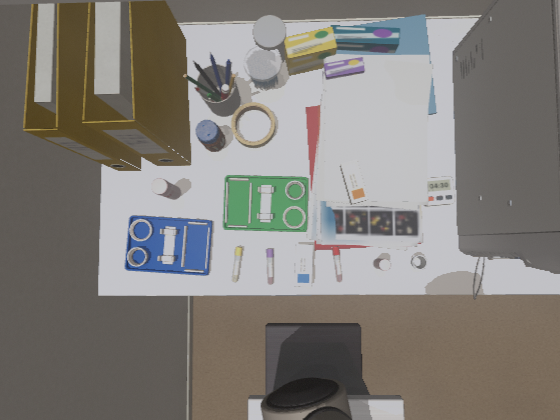

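View pics/side0.png

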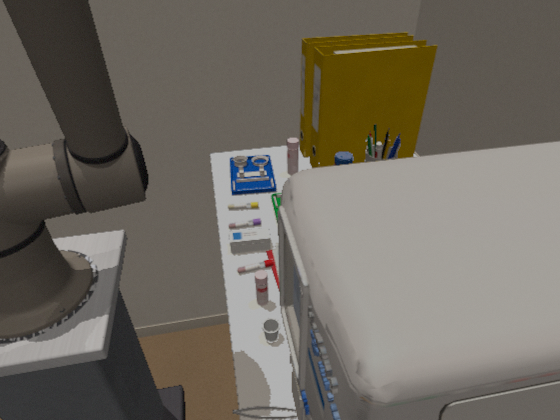

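The top view shows the blue tray at (169,246), the green tray at (266,203), the yellow tube at (238,263), the purple tube at (270,266), the blue-label box at (304,265) and the red tube at (337,263). There are vial candidates at (384,264) and (165,188), and the cup is at (418,261). The side view shows the same vials at (262,287) and (293,157), and the cup at (271,330).

```bash
cat >> h.py <<'E'
def load(n): return np.load(n+'0.npy',allow_pickle=True).item()
def rect(P):  # P Nx3 -> minAreaRect centre(mm), size, long-axis angle deg
    (cx,cy),(w,h),a=cv2.minAreaRect((P[:,:2]*1000).astype(np.float32))
    if w<h: a+=90; w,h=h,w
    return np.round([cx,cy,w,h,(a+90)%180-90],1)
E
python3 - <<'E'
from h import *
c=load('top');P=cloud(c);hsv=cv2.cvtColor(c['img'],cv2.COLOR_RGB2HSV)
def reg(u0,u1,v0,v1,lo,hi,m=None):
    k=np.zeros(P.shape[:2],bool);k[v0:v1,u0:u1]=1
    k&=(P[...,2]>lo)&(P[...,2]<hi)
    if m is not None:k&=m
    return P[k]
print('table z',np.median(P[275:290,110:300,2]))
for n,r in dict(yellow=(225,250,242,285),purple=(258,282,242,288),box=(290,318,240,292),red=(328,350,240,285)).items():
    q=reg(*r,.006,.05);print(n,len(q),rect(q),'ztop',np.percentile(q[:,2],[50,95])*1000)
for n,r in dict(vialA=(370,395,250,275),vialB=(145,190,170,205),cup=(405,430,248,275)).items():
    q=reg(*r,.006,.2);t=q[q[:,2]>q[:,2].max()-.008];print(n,len(q),rect(q),rect(t),np.percentile(q[:,2],[50,95,100])*1000)
H,S,V=cv2.split(hsv)
for n,r,h0,h1 in (('blue',(115,222,205,285),105,130),('green',(215,320,165,240),50,85)):
    q=reg(*r,-.01,.05,(H>h0)&(H<h1)&(S>120));print(n,len(q),rect(q),np.percentile(q[:,2],[5,50,95])*1000)
    rim=q[q[:,2]>.009];print(rect(rim),len(rim))
    q=reg(*r,-.01,.05,(S<90));q=q[q[:,2]>.008]; print('white',np.percentile(q[:,2],[50,99])*1000)
big=cv2.resize(c['img'][160:300,110:450],None,fx=2.35,fy=2.35,interpolation=cv2.INTER_CUBIC)
cv2.imwrite('pics/crop1.png',big[:,:,::-1])
E
```

```text
table z 7.802624749053688e-05
yellow 218 [424.7 183.3  74.   14.9  -8.9] ztop [12.27849639 15.74358252]
purple 217 [ 4.196e+02  1.133e+02  7.260e+01  1.280e+01 -4.000e-01] ztop [12.18062749 16.60761014]
box 745 [427.7  37.4  94.4  45.5  -2.6] ztop [32.28709372 34.73674196]
red 328 [ 4.311e+02 -3.160e+01  8.470e+01  4.400e+01 -3.000e-01] ztop [11.9650026  15.73587152]
vialA 168 [ 425.1 -111.8   21.5   21.1  -46. ] [ 425.3 -112.1   21.    20.8   44. ] [70.18833614 73.40968259 74.8072574 ]
vialB 415 [578.1 317.7  30.7  30.   45. ] [578.1 317.8  30.6  29.8  45. ] [ 96.96548194 101.88429723 104.37429884]
cup 127 [ 427.9 -190.8   29.    27.9  -51.9] [ 427.9 -190.8   29.    27.9  -51.9] [27.280161   31.35514178 32.80259948]
blue 3046 [466.  325.5 175.7 114.7  86. ] [ 1.8539727   4.52577239 13.34436905]
[466.  325.5 175.7 114.7  86. ] 382
white [13.31005603 24.62235197]Traceback (most recent call last):
  File "<stdin>", line 15, in <module>
    return _quantile_unchecked(
        a, q, axis, out, overwrite_input, method, keepdims, weights)
    return _ureduce(a,
                    func=_quantile_ureduce_func,
    ...<5 lines>...
                    overwrite_input=overwrite_input,
                    method=method)
    r = func(a, **kwargs)
    result = _quantile(arr,
                       quantiles=q,
    ...<2 lines>...
                       out=out,
                       weights=wgt)
    slices_having_nans = np.isnan(arr[-1, ...])
                                  ~~~^^^^^^^^^
IndexError: index -1 is out of bounds for axis 0 with size 0
```

Run:
```python
from h import *
c=load('top');P=cloud(c);H,S,V=cv2.split(cv2.cvtColor(c['img'],cv2.COLOR_RGB2HSV))
print('green px',[(H[v,u],S[v,u],V[v,u]) for u,v in((230,200),(280,215),(255,220))])
def reg(u0,u1,v0,v1,lo,hi,m):
    k=np.zeros(P.shape[:2],bool);k[v0:v1,u0:u1]=1
    return k&(P[...,2]>lo)&(P[...,2]<hi)&m
for n,r,h0,h1 in (('blue',(115,222,205,285),105,130),('green',(215,316,165,240),40,90)):
    q=P[reg(*r,-.01,.05,(H>h0)&(H<h1)&(S>100))];print(n,len(q),rect(q),np.percentile(q[:,2],[5,50,95])*1000)
    m=reg(*r,.007,.05,S<80)
    N,lab,st,ce=cv2.connectedComponentsWithStats(m.astype(np.uint8))
    for i in range(1,N):
        if st[i,4]>25:
            q=P[lab==i];t=q[q[:,2]>np.percentile(q[:,2],60)];print(' nest',ce[i].round(),st[i,4],rect(q),np.percentile(q[:,2],[50,98])*1000)
for n,r in dict(box=(285,318,240,292)).items():
    q=P[reg(*r,.027,.038,S>=0)];print(n,rect(q),len(q))
q=P[reg(328,350,242,285,.007,.05,(S>-1))];q=q[abs(q[:,1]+.04)<.02];print('red',rect(q))
for n in('box lab',):
    m=reg(285,318,240,292,.02,.04,(H>95)&(H<130)&(S>90));print(n,P[m].mean(0))
big=cv2.resize(c['img'][160:300,110:450],None,fx=2.35,fy=2.35,interpolation=cv2.INTER_CUBIC)
cv2.imwrite('pics/crop1.png',big[:,:,::-1])
```

```text
green px [(np.uint8(67), np.uint8(101), np.uint8(154)), (np.uint8(67), np.uint8(98), np.uint8(156)), (np.uint8(67), np.uint8(99), np.uint8(154))]
blue 3207 [466.  325.9 176.3 115.3  85.9] [ 1.8776275   4.5370157  13.39048158]
 nest [138. 229.] 171 [498.7 387.2  49.4  44.7 -88.4] [12.84912031 16.76539194]
 nest [197. 223.] 47 [511.6 265.1  38.9   4.6  88.5] [11.23548088 14.11069378]
 nest [183. 246.] 117 [463.5 293.1  84.3   5.8  -3.8] [11.2191019  15.32463819]
 nest [207. 248.] 94 [459.9 243.5  86.1   5.7  -3.6] [12.52105937 15.95071988]
 nest [168. 232.] 110 [488.6 326.5  32.1  28.3  70. ] [14.51749465 24.2039641 ]
 nest [134. 256.] 187 [444.3 395.4  51.9  39.4  73.7] [19.05018889 25.14614204]
 nest [166. 258.] 102 [436.5 329.3  33.   16.   83.8] [14.5293116  25.02150721]
 nest [193. 270.] 46 [412.4 272.2  38.6   4.9  85.3] [11.21933332 15.00504512]
green 1020 [553.3 128.2 160.6 112.2 -89.6] [1.75646975 4.17580397 7.67556293]
 nest [239. 179.] 58 [605.5 177.4  40.4   6.9  88.1] [10.9382648  15.47265382]
 nest [294. 189.] 145 [577.8  59.7  38.2  37.5  -0.6] [20.43491421 24.54951107]
 nest [225. 204.] 152 [548.3 205.4  99.9  10.   -2.2] [11.96571911 15.70388269]
 nest [249. 203.] 82 [554.  154.5  83.1   4.8  -2. ] [11.7763946  15.85199042]
 nest [265. 190.] 119 [579.2 120.8  32.1  25.8 -63.7] [14.43880501 24.74752698]
 nest [314. 203.] 37 [554.8  19.   40.2   6.3  -0.7] [ 8.88556128 23.44921081]
 nest [266. 206.] 34 [546.7 118.4  21.6  19.7  54.1] [ 7.70283984 10.15457247]
 nest [294. 217.] 177 [522.1  61.3  46.   45.8 -44.3] [12.72579933 16.10695862]
 nest [264. 216.] 94 [523.1 123.4  31.8  13.2  85. ] [14.13736126 24.16234586]
 nest [237. 226.] 42 [504.8 181.3  40.2   4.4  88.3] [11.72423372 15.04611878]
box [423.3  42.8  85.1  35.1  -2.6] 737
red [ 4.29e+02 -3.67e+01  8.05e+01  3.37e+01 -3.00e-01]
box lab [0.39765041 0.0425038  0.03262357]
```

View pics/crop1.png

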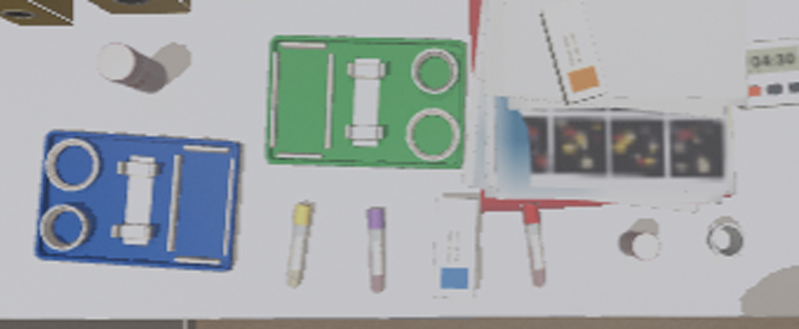

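The crop shows the green cradle at (367,103), and the green tray's narrow ring at (435,70) with its wide ring at (432,133). The red tube is at (535,245), the vial at (642,243), the cup at (725,238), and the orange box lies on the papers at (572,50). Next I check the obstacle extents and cross-check positions from the side view.

Run:
```python
from h import *
c=load('top');P=cloud(c)*1000
k=(P[...,2]>60)&(P[...,1]<-190)&(P[...,0]>330)
q=P[k];print('hood',q.min(0).round(),q.max(0).round(),'left edge y pct',np.percentile(q[:,1],[98,99.9]).round())
for zz in (100,200,300):
    t=q[q[:,2]>zz];print(zz,len(t),t[:,:2].min(0).round(),t[:,:2].max(0).round())
k=np.zeros(P.shape[:2],bool);k[195:250,318:430]=1;t=P[k];print('slide tray z',np.percentile(t[:,2],[50,90,99]).round(),t[t[:,2]>15][:,:2].min(0).round())
for nm,b in dict(far_left=(550,900,150,450)).items():
    t=P[(P[...,2]>120)&(P[...,0]<900)&(P[...,1]>150)];print(nm,t.min(0).round(),t.max(0).round())
# side view
s=load('side');Q=cloud(s)*1000;
def box(n,x0,x1,y0,y1,z0,z1):
    k=(Q[...,0]>x0)&(Q[...,0]<x1)&(Q[...,1]>y0)&(Q[...,1]<y1)&(Q[...,2]>z0)&(Q[...,2]<z1);q=Q[k]
    if len(q)>10: print(n,len(q),rect(q/1000),'z98',np.percentile(q[:,2],98).round(1))
box('vial',400,455,-135,-90,60,90);box('cup',400,455,-220,-165,5,50);box('purple',370,470,95,130,6,40)
box('yellow',370,475,155,205,6,40);box('bbox',370,480,15,70,28,50);box('bluetray rim',380,550,210,430,9,18)
```

```text
hood [ 419. -358.   60.] [ 960. -190.  369.] left edge y pct [-273. -271.]
100 22853 [ 419. -328.] [ 877. -271.]
200 16632 [ 419. -324.] [ 872. -271.]
300 7509 [ 425. -299.] [ 809. -272.]
slide tray z [13. 23. 51.] [ 455. -220.]
far_left [154. 151. 120.] [900. 484. 603.]
vial 148 [ 426.2 -116.6   22.1   21.5   74.3] z98 72.4
cup 295 [ 429.4 -193.2   29.7   29.    62.4] z98 30.7
purple 157 [4.225e+02 1.087e+02 7.270e+01 1.570e+01 1.000e-01] z98 15.4
yellow 137 [426.3 177.6  72.6  13.7  -8.7] z98 15.0
bbox 486 [425.   38.8  84.9  38.   -1.6] z98 33.4
bluetray rim 472 [467.7 323.6 181.7 116.3  86. ] z98 16.7
```

Emit:
arm_command(xyz=[[14,39,0],[14,39,0],[14,39,0],[14,39,0],[14,39,0],[26,40,0],[26,40,0],[26,40,0],[26,40,0],[26,40,0],[20,46,0],[20,46,0],[20,46,0],[20,46,0],[20,46,0],[0,0,0],[0,0,0]], spin=[0,0,0,0,0,0,0,0,0,0,-4,-4,-4,-4,-4,0,0], jaw=-0.13, squeeze=12)

```text
time: 1.85
tool_pos: [0.4785, 0.1317, 0.4041]
tool_rot: [3.141, 0.002, 0.002]
contact_force: [-0.4, 0.1, 0.0]
opening: 0.0402
grip_force: 0.0
```

```bash
cat > look.py <<'E'
from h import *
import sys
c=shot('wrist',sys.argv[1] if len(sys.argv)>1 else None);np.save('wrist0.npy',c,allow_pickle=True)
s=observe();print(s['time'],(s['tool_pos']*1000).round(1),np.degrees(s['tool_rot']).round(1),s['opening'])
P=cloud(c);H,S,V=cv2.split(cv2.cvtColor(c['img'],cv2.COLOR_RGB2HSV));X,Y,Z=np.moveaxis(P*1000,2,0)
def b(n,x0,x1,y0,y1,z0,z1,m=True):
    k=(X>x0)&(X<x1)&(Y>y0)&(Y<y1)&(Z>z0)&(Z<z1)&m
    if k.sum()>15: q=P[k];print(n,len(q),rect(q),'z',(np.percentile(q[:,2],[50,98])*1000).round(1))
b('table',370,400,70,90,-10,10)
b('yellow',370,475,155,210,6,40);b('purple',370,470,90,135,6,40);b('bbox',370,480,10,72,28,50);b('vial',395,455,-145,-85,60,90);b('cup',395,455,-225,-160,20,50)
for n,x,y in(('green',551.5,121.8),('blue',466,325.7)):
    b(n+' sad+',x+12,x+40,y-22,y+22,18,40);b(n+' sad-',x-40,x-12,y-22,y+22,18,40)
b('vial ring',550,605,30,90,19,40);b('cup ring',495,549,30,92,11,18,S<70)
b('bframe',405,520,238,300,7,18,S<70)
E
python3 look.py w1.png
```

```text
1.9 [478.4 130.6 404.2] [1.8e+02 1.0e-01 0.0e+00] 0.03965983510190645
table 270 [385.1  80.   29.9  19.5  -1.3] z [1.1 2.5]
yellow 647 [425.6 180.1  73.8  15.   -6.3] z [13.8 17.2]
purple 657 [4.212e+02 1.116e+02 7.320e+01 1.400e+01 4.000e-01] z [13.7 17.1]
bbox 2228 [423.6  41.1  85.9  35.7  -2.8] z [33.6 35.1]
vial 544 [ 426.  -113.3   22.7   22.5   14.7] z [72.1 74.1]
cup 128 [ 426.8 -180.9   23.1    8.    -1.2] z [26.  32.4]
green sad+ 124 [581.3 118.6  32.4  11.4  88.3] z [23.7 25.8]
green sad- 111 [525.2 120.6  32.7  11.4  88. ] z [23.7 25.6]
blue sad+ 129 [494.8 323.   33.1  12.1  87.4] z [22.9 25.7]
blue sad- 110 [438.5 326.7  33.6  12.   85.7] z [23.3 25.6]
vial ring 466 [578.6  57.6  39.6  39.6   3. ] z [22.6 24.4]
cup ring 630 [522.   57.8  51.4  51.1  -2.3] z [14.1 16.4]
bframe 973 [461.2 267.6 107.   54.3  -3.7] z [12.7 15. ]
```

View pics/w1.png

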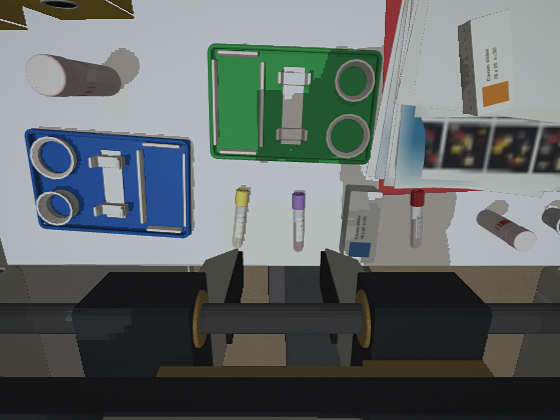

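The wrist view shows the yellow tube at (241,217), the purple tube at (298,220), the blue-label box at (360,225) and the vial at (507,230). The cradles are at (110,183) blue and (292,105) green. Positions agree with the top view within about 3 mm. Picking the yellow tube.

Emit:
arm_command(xyz=[[-18,16,-40],[-18,16,-40],[-17,17,-40],[0,0,-40],[0,0,-35],[0,0,-20],[0,0,-8],[0,0,0],[0,0,0]], spin=[-3,-3,-2,0,0,0,0,0,0])

```text
time: 2.8
tool_pos: [0.4262, 0.1792, 0.1827]
tool_rot: [-3.141, -0.002, -0.142]
contact_force: [-0.8, -0.1, -0.7]
opening: 0.0402
grip_force: 0.0
```

Emit:
arm_command(xyz=[[0,0,0],[0,0,0],[0,0,0],[0,0,0],[0,0,0],[0,0,0],[0,0,0]], spin=[0,0,0,0,0,0,0], jaw=-1)

```text
time: 3.5
tool_pos: [0.4257, 0.1798, 0.1821]
tool_rot: [-3.141, -0.001, -0.141]
contact_force: [-0.8, -0.1, 5.3]
opening: 0.0123
grip_force: 12.0
```

Emit:
arm_command(xyz=[[0,0,10],[0,0,30],[0,0,40],[25,-12,10],[25,-12,0],[25,-12,0],[25,-12,0],[26,-11,0],[0,0,0],[0,0,-30],[0,0,-20],[0,0,0],[0,0,0]], spin=[0,0,0,2,2,2,0,0,0,0,0,0,0])

```text
time: 4.8
tool_pos: [0.5513, 0.121, 0.2222]
tool_rot: [3.141, 0.001, -0.036]
contact_force: [-0.3, -0.1, 0.8]
opening: 0.0121
grip_force: 12.0
```

```bash
sed -i 's/yellow.,370,475,155,210,6,40/tube_held",480,620,105,137,45,90/;s/b(.tube/b("tube/' look.py; python3 look.py w2.png
```

```text
4.85 [551.7 121.  222.8] [-1.8e+02 -1.0e-01 -2.1e+00] 0.012064328858161028
tube_held 4479 [552.1 118.3  72.5  30.5  15.2] z [55.2 87.3]
purple 107 [456.6 113.6  10.3   3.4  83.5] z [ 9.1 13.3]
bbox 63 [465.5  24.5   5.7   2.4  66.5] z [31.5 34.3]
green sad+ 386 [581.2 118.8  33.   12.2  87.7] z [23.5 25.4]
vial ring 1450 [578.9  57.7  40.3  40.1 -82.8] z [22.7 24.3]
cup ring 588 [532.8  56.7  49.7  33.9  88.1] z [14.7 16.3]
bframe 546 [481.1 264.5  68.7  50.7  -4.2] z [11.8 14.3]
```

View pics/w2.png

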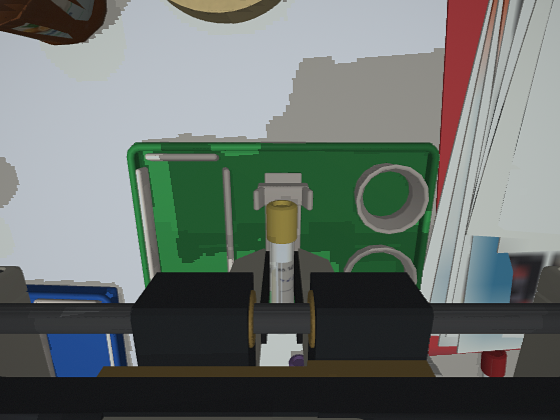

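The wrist view shows the tube held between the fingers at (281,235), lined up with the far saddle at (283,192). Lowering and releasing.

Emit:
arm_command(xyz=[[0,0,-12],[0,0,-9],[0,0,-4],[0,0,0],[0,0,0]], spin=[0,0,0,0,0])

```text
time: 5.35
tool_pos: [0.5517, 0.1207, 0.1966]
tool_rot: [3.141, 0.0, -0.036]
contact_force: [0.1, -0.1, -0.4]
opening: 0.0123
grip_force: 12.0
```

Emit:
arm_command(xyz=[[0,0,0],[0,0,0],[0,0,0],[0,0,5],[0,0,15],[0,0,40],[0,0,45],[-25,0,5],[-28,0,0],[-26,0,0],[-26,-3,0],[-26,-7,0],[0,0,-45],[0,0,0]], spin=[0,0,0,0,0,0,0,0,0,2,0,0,0,0], jaw=-0.25)

```text
time: 6.75
tool_pos: [0.4187, 0.1105, 0.2594]
tool_rot: [3.141, 0.007, -0.001]
contact_force: [-0.5, -0.2, 0.1]
opening: 0.0345
grip_force: 0.0
```

```bash
sed -i 's/"tube_held",480,620,105,137,45,90/"yellow",505,600,100,140,25,45/' look.py; python3 look.py
python3 - <<'E'
from h import *
c=shot('top','t2.png');P=cloud(c)*1000;H,S,V=cv2.split(cv2.cvtColor(c['img'],cv2.COLOR_RGB2HSV))
k=(H>15)&(H<35)&(S>110)&(P[...,0]>480)&(P[...,0]<620)&(abs(P[...,1]-120)<40);print(k.sum(),P[k].mean(0) if k.any() else '',P[k].max(0) if k.any() else '')
E
```

```text
6.8 [420.  110.6 261.1] [ 1.8e+02  2.0e-01 -1.0e-01] 0.03423061640008706
table 523 [3.851e+02 8.000e+01 2.960e+01 2.000e+01 2.000e-01] z [1.1 2.4]
yellow 1346 [533.  124.2  38.3  31.4  20.3] z [27.1 29.1]
purple 1730 [4.206e+02 1.116e+02 7.450e+01 1.410e+01 2.000e-01] z [13.8 17. ]
bbox 6397 [426.8  41.1  79.7  35.8  -2.4] z [33.5 34.8]
green sad- 1411 [526.3 120.8  33.2  26.4 -89.5] z [25.7 28.7]
cup ring 2086 [522.9  57.7  53.4  51.2  -2.3] z [14.1 16.3]
bframe 3228 [461.1 267.4 108.1  56.9  -2.1] z [12.3 14.5]
0
```

Emit:
arm_command(xyz=[[0,0,-35],[0,0,-28],[0,0,-12],[0,0,-4],[0,0,0],[0,0,0]], spin=[0,0,0,0,0,0])

```text
time: 7.45
tool_pos: [0.4214, 0.1108, 0.1839]
tool_rot: [-3.141, -0.002, -0.001]
contact_force: [-0.0, 0.4, -0.0]
opening: 0.0343
grip_force: 0.0
```

Emit:
arm_command(xyz=[[0,0,0],[0,0,0],[0,0,0],[0,0,0],[0,0,0],[0,0,0],[0,0,10],[0,0,30],[0,0,40],[9,43,0],[9,43,0],[9,43,0],[9,43,0],[10,43,0],[0,0,-20],[0,0,-20],[0,0,0],[0,0,0]], spin=[0,0,0,0,0,0,0,0,0,-1,-1,-1,-1,0,0,0,0,0], jaw=-1)

```text
time: 9.25
tool_pos: [0.4666, 0.3256, 0.2231]
tool_rot: [3.141, 0.001, -0.071]
contact_force: [-0.1, 0.0, 0.4]
opening: 0.0121
grip_force: 12.0
```

```bash
echo 'b("held",420,520,305,345,42,95)' >>look.py; python3 look.py
```

```text
9.3 [466.9 325.6 223.7] [-180.    -0.    -4.1] 0.01202002989611923
blue sad+ 391 [494.8 323.4  32.7  11.7  86.4] z [23.5 25.4]
bframe 2390 [474.  265.   81.1  57.9  -4.2] z [12.8 14.5]
held 4993 [475.7 324.3  55.   36.4  21.4] z [55.5 92.4]
```

Emit:
arm_command(xyz=[[0,0,-12],[0,0,-9],[0,0,-4],[0,0,0],[0,0,0]], spin=[0,0,0,0,0])

```text
time: 9.8
tool_pos: [0.4667, 0.3256, 0.1975]
tool_rot: [3.141, 0.0, -0.071]
contact_force: [-0.0, 0.4, 0.0]
opening: 0.0121
grip_force: 12.0
```

Emit:
arm_command(xyz=[[0,0,0],[0,0,0],[0,0,0],[0,0,5],[0,0,15],[0,0,40],[0,0,35],[0,0,20],[0,0,0]], spin=[0,0,0,0,0,0,0,0,0], jaw=-0.25)

```text
time: 10.7
tool_pos: [0.4672, 0.3261, 0.3165]
tool_rot: [-3.138, -0.006, -0.071]
contact_force: [-0.7, -0.0, 0.8]
opening: 0.0341
grip_force: 0.0
```

Emit:
arm_command(xyz=[[-5,-41,0],[-6,-41,0],[-6,-41,0],[-6,-41,0],[-6,-40,0],[-7,-40,0],[-7,-40,0],[0,0,-40],[0,0,0],[0,0,0]], spin=[1,0,0,0,0,0,0,0,0,0], jaw=0.26)

```text
time: 11.7
tool_pos: [0.4234, 0.0419, 0.2723]
tool_rot: [-3.141, 0.003, -0.054]
contact_force: [-0.1, 0.1, 0.4]
opening: 0.0577
grip_force: 0.0
```

```bash
python3 look.py w3.png
```

```text
11.75 [423.8  42.2 273.1] [-180.    0.   -3.] 0.05769549901767767
table 800 [385.   80.   30.   19.9   0. ] z [1.1 2.4]
yellow 1594 [539.5 123.2  51.9  30.5  13. ] z [27.3 29.4]
bbox 5812 [423.9  41.1  85.5  35.2  -2.7] z [33.5 34.9]
vial 1451 [ 425.3 -111.    23.    17.6    8.4] z [71.9 73.8]
green sad+ 99 [565.1 119.6  12.7   3.1  89. ] z [27.5 29.8]
green sad- 1253 [526.4 120.5  33.5  26.2  89.7] z [25.6 28.7]
vial ring 212 [561.1  58.7  25.6   5.4  87.8] z [22.8 24.4]
cup ring 1756 [524.   57.9  51.7  50.8  -2.8] z [14.1 16.2]
bframe 356 [440.2 245.   71.3  17.2 -20.8] z [13.1 14.5]
```

View pics/w3.png

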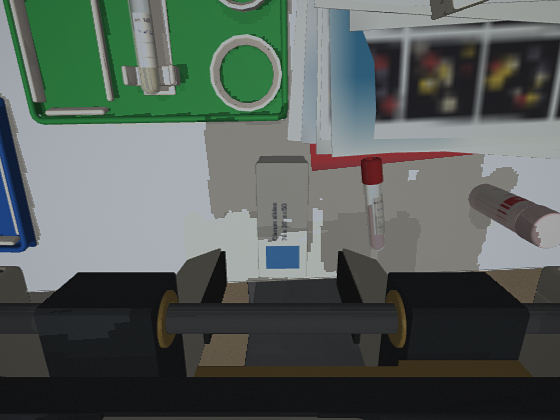

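The wrist view shows the yellow tube in the green cradle at (147,50), and the blue-label box at (282,215) between the fingers at (215,270) and (350,270). The red tube at (373,205) is clear. Picking the box.

Emit:
arm_command(xyz=[[0,-1,-35],[0,0,-28],[0,0,-13],[0,0,-5],[0,0,0],[0,0,0]], spin=[0,0,0,0,0,0], squeeze=25)

```text
time: 12.35
tool_pos: [0.4242, 0.0411, 0.1927]
tool_rot: [3.141, -0.002, -0.053]
contact_force: [-0.5, 0.3, 0.5]
opening: 0.0578
grip_force: 0.0
```

Emit:
arm_command(xyz=[[0,0,0],[0,0,0],[0,0,0],[0,0,0],[0,0,0],[0,0,10],[0,0,25],[0,0,25],[6,38,0],[6,38,0],[6,38,0],[6,38,0],[7,38,0],[7,36,0],[0,0,-20],[0,0,-15],[0,0,0],[0,0,0]], spin=[0,0,0,0,0,0,0,0,0,-1,0,0,0,0,0,0,0,0], jaw=-1)

```text
time: 14.15
tool_pos: [0.4616, 0.2666, 0.217]
tool_rot: [3.141, 0.001, -0.071]
contact_force: [0.5, 0.1, -1.1]
opening: 0.035
grip_force: 25.0
```

```bash
python3 look.py w4.png
```

```text
14.2 [461.9 266.6 217.5] [-180.    -0.    -4.1] 0.03503763709490359
yellow 313 [545.5 133.9  65.5  14.3   8.7] z [25.9 27.8]
green sad+ 111 [577.2 134.4   4.7   3.6  32.2] z [22.8 25.3]
green sad- 1112 [524.9 130.7  27.   16.   11.1] z [23.8 27.2]
blue sad+ 1749 [490.8 323.6  33.7  25.6  86.4] z [27.5 31.2]
bframe 1676 [486.6 266.   56.2  53.7  -4. ] z [12.9 14.5]
```

View pics/w4.png

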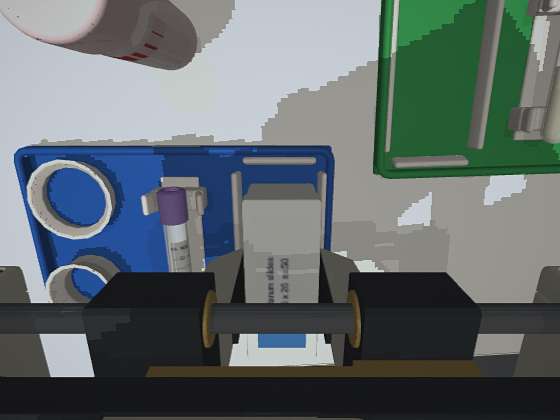

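The wrist view shows the box at (282,230) held over the frame, whose side walls are at (237,200) and (322,200). The purple tube lies in the blue cradle at (177,230). Lowering the box.

Emit:
arm_command(xyz=[[0,1,-8],[0,0,-6],[0,0,-4],[0,0,-2],[0,0,0],[0,0,0]], spin=[0,0,0,0,0,0])

```text
time: 14.8
tool_pos: [0.4617, 0.2677, 0.1968]
tool_rot: [3.142, -0.0, -0.071]
contact_force: [-0.8, 1.1, -1.2]
opening: 0.0352
grip_force: 25.0
```

Emit:
arm_command(xyz=[[0,0,0],[0,0,0],[0,0,0],[0,0,10],[0,0,30],[0,0,40],[0,0,20],[0,0,0]], spin=[0,0,0,0,0,0,0,0], jaw=-0.06)

```text
time: 15.6
tool_pos: [0.4624, 0.2681, 0.3008]
tool_rot: [-3.138, -0.007, -0.071]
contact_force: [0.8, -0.7, -0.3]
opening: 0.0431
grip_force: 0.0
```

```bash
cat >> look.py <<'E'
b("BBOX",400,525,235,305,29,50); b("PURPLE",420,515,300,350,24,45)
E
python3 look.py
```

```text
15.65 [461.8 267.8 298.7] [-179.9   -0.2   -4.1] 0.0432159331373205
table 620 [ 3.85e+02  8.00e+01  2.99e+01  2.00e+01 -2.00e-01] z [1.1 2.2]
yellow 1858 [551.1 121.   73.3  32.   -2.2] z [27.8 31. ]
green sad+ 1256 [575.5 119.4  33.9  24.5  85.8] z [27.4 31.2]
green sad- 947 [527.  121.7  33.6  26.1 -71.7] z [25.1 28.6]
blue sad+ 831 [490.7 323.4  33.4  25.7  86.4] z [27.8 31.3]
blue sad- 557 [441.5 326.9  33.4  24.7  88.6] z [25.8 28.6]
vial ring 295 [576.3  72.1  34.1  11.9  10. ] z [22.6 24.3]
cup ring 610 [521.5  66.9  46.9  34.7   9.7] z [14.4 16.3]
bframe 1597 [461.3 266.3 106.8  57.7  -2.9] z [12.7 14.7]
BBOX 4859 [461.3 267.3  86.   35.3  -3.9] z [37.5 38.9]
PURPLE 1472 [466.5 324.9  73.7  32.8  -4.1] z [27.6 31.1]
```

Emit:
arm_command(xyz=[[0,-40,0],[-3,-40,0],[-3,-40,0],[-3,-40,0],[-3,-40,0],[-3,-40,0],[-3,-40,0],[-3,-40,0],[-3,-40,0],[-3,-40,0],[-3,-40,0],[-3,-18,0],[0,0,0],[0,0,0]], spin=[8,8,8,8,8,8,8,8,8,8,8,6,0,0], jaw=0.2, squeeze=8)

```text
time: 17.05
tool_pos: [0.4294, -0.1799, 0.2959]
tool_rot: [-3.14, -0.001, 1.53]
contact_force: [0.2, -0.0, 0.5]
opening: 0.0552
grip_force: 0.0
```

```bash
sed -i 's/-225,-160,20,50/-225,-160,26,50/' look.py; python3 look.py w5.png
```

```text
17.1 [ 429.6 -179.4  296.1] [-1.799e+02 -1.000e-01  8.780e+01] 0.055094370987089684
vial 1151 [ 425.4 -113.9   22.    21.7   87. ] z [72.5 74. ]
cup 466 [ 428.3 -192.3   29.9   29.1   88.5] z [31.  32.6]
```

View pics/w5.png

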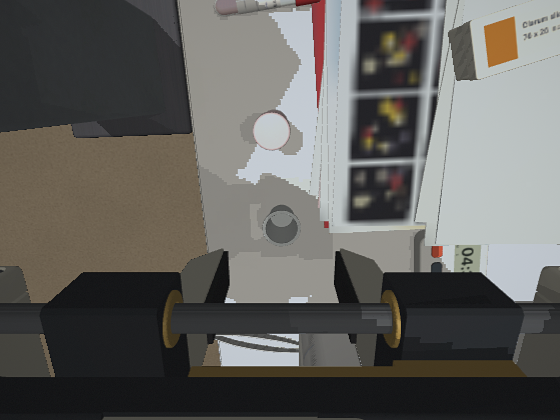

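The wrist view shows the cup at (282,228), the vial at (271,131) and the paper-and-slide stack starting at about x pixel 325. I check clearance for the right finger before going down.

Run:
```python
from h import *
P=cloud(load('wrist'))*1000;t=P[(P[...,1]>-206)&(P[...,1]<-178)&(P[...,2]<60)&(P[...,2]>3)&(P[...,0]>446)]
print(t[:,0].min(),[(x,round(t[(t[:,0]>x)&(t[:,0]<x+8),2].max(initial=0))) for x in range(446,540,8)])
```

```text
456.9740792009068 [(446, 0), (454, 11), (462, 17), (470, 17), (478, 17), (486, 18), (494, 17), (502, 17), (510, 17), (518, 17), (526, 24), (534, 26)]
```

Emit:
arm_command(xyz=[[-1,-12,-35],[0,0,-35],[0,0,-18],[0,0,-10],[0,0,0],[0,0,0],[0,0,0]], spin=[2,0,0,0,0,0,0], jaw=-0.02)

```text
time: 17.8
tool_pos: [0.4293, -0.1921, 0.1998]
tool_rot: [3.14, 0.001, 1.569]
contact_force: [-0.1, 1.1, -0.3]
opening: 0.0451
grip_force: 0.0
```

Emit:
arm_command(xyz=[[0,0,0],[0,0,0],[0,0,0],[0,0,0],[0,0,0],[0,0,0]], spin=[0,0,0,0,0,0], jaw=-1)

```text
time: 18.4
tool_pos: [0.4289, -0.1923, 0.199]
tool_rot: [3.141, 0.0, 1.569]
contact_force: [-0.6, 0.1, 4.9]
opening: 0.0289
grip_force: 8.0
```

Emit:
arm_command(xyz=[[0,0,8],[0,0,20],[0,0,40],[0,0,42],[8,25,0],[13,37,0],[14,38,0],[14,38,0],[14,38,0],[14,38,0],[14,38,0],[2,0,0],[0,0,-40],[0,0,-35],[0,0,0],[0,0,0]], spin=[0,0,0,0,0,0,0,0,0,0,0,0,0,0,0,0])

```text
time: 20.0
tool_pos: [0.5219, 0.0593, 0.2341]
tool_rot: [-3.14, 0.0, 1.568]
contact_force: [0.0, -0.4, 0.8]
opening: 0.0287
grip_force: 8.0
```

```bash
sed -i 's/b("held".*/b("held",480,565,20,100,52,64)/' look.py; python3 look.py w6.png
```

```text
20.05 [522.4  59.4 235.1] [179.9   0.   89.8] 0.02837992191861172
table 1304 [385.  80.  30.  20.   0.] z [1.1 2.4]
yellow 2804 [550.9 120.4  73.4  31.7  -2.1] z [27.7 30.9]
green sad+ 1554 [575.5 118.8  33.   24.1  89.2] z [27.8 31.1]
green sad- 1403 [526.5 121.   32.8  25.9  89.8] z [25.7 28.6]
vial ring 1137 [578.9  58.1  40.2  39.8 -13. ] z [22.6 24.1]
cup ring 1087 [523.1  63.5  47.   40.2  -2.8] z [14.2 16.1]
held 1108 [521.6  59.4  47.9  25.8  -0.7] z [58.7 63.8]
```

View pics/w6.png

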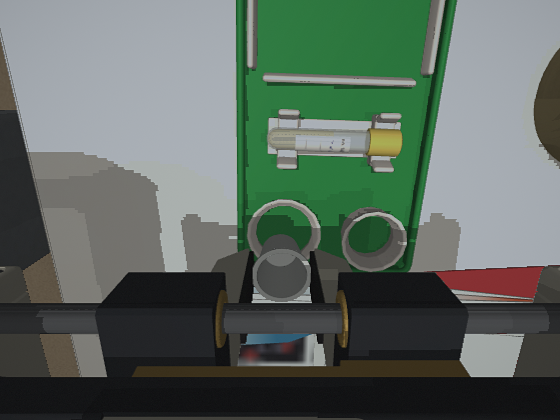

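The wrist view shows the cup upright in the fingers at (281,273) over the wide ring at (284,235), with the yellow tube seated at (335,142). Lowering the cup.

Emit:
arm_command(xyz=[[0,0,-12],[0,0,-10],[0,0,-6],[0,0,-2],[0,0,0],[0,0,0]], spin=[0,0,0,0,0,0])

```text
time: 20.65
tool_pos: [0.522, 0.0599, 0.2039]
tool_rot: [3.141, 0.0, 1.569]
contact_force: [-0.8, 0.1, -0.4]
opening: 0.0288
grip_force: 8.0
```

Emit:
arm_command(xyz=[[0,0,0],[0,0,0],[0,0,5],[0,0,15],[0,0,40],[0,0,40],[-8,-15,10],[-10,-22,0],[-13,-24,0],[-13,-24,0],[-13,-24,0],[-13,-24,0],[-13,-24,0],[-13,-16,0],[0,0,0],[0,0,0]], spin=[0,0,0,0,0,0,0,0,0,0,0,0,0,0,0,0], jaw=-0.02)

```text
time: 22.25
tool_pos: [0.4256, -0.1133, 0.3138]
tool_rot: [3.141, -0.0, 1.567]
contact_force: [-0.2, 0.3, 0.6]
opening: 0.0454
grip_force: 0.0
```

```bash
echo 'b("CUP",490,555,30,90,27,50)'>>look.py; python3 look.py w7.png
```

```text
22.3 [ 425.9 -113.   313.8] [180.   -0.   89.9] 0.04532829898406183
vial 887 [ 425.4 -113.8   22.2   22.2   58.4] z [72.3 73.8]
cup ring 49 [522.5  37.4  17.    1.7   2.1] z [14.9 16.6]
```

View pics/w7.png

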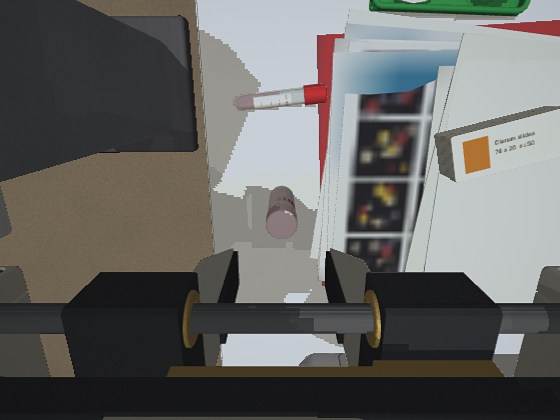

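The wrist view shows the vial at (282,215), lined up between the fingers. The red tube at (285,97) and the orange box at (500,150) are untouched. Picking the vial.

Emit:
arm_command(xyz=[[0,-1,-40],[0,0,-35],[0,0,-23],[0,0,-10],[0,0,0],[0,0,0]], spin=[0,0,0,0,0,0], squeeze=15)

```text
time: 22.9
tool_pos: [0.4264, -0.114, 0.2064]
tool_rot: [3.14, 0.0, 1.569]
contact_force: [0.0, -0.0, 0.2]
opening: 0.045
grip_force: 0.0
```

Emit:
arm_command(xyz=[[0,0,0],[0,0,0],[0,0,0],[0,0,0],[0,0,0],[0,0,0]], spin=[0,0,0,0,0,0], jaw=-1)

```text
time: 23.5
tool_pos: [0.426, -0.1143, 0.2063]
tool_rot: [3.141, 0.001, 1.569]
contact_force: [-0.6, 0.0, 7.0]
opening: 0.0221
grip_force: 15.0
```

Emit:
arm_command(xyz=[[0,0,10],[0,0,30],[0,0,35],[0,0,30],[12,14,0],[25,28,0],[25,28,0],[25,28,0],[25,28,0],[25,28,0],[15,19,0],[0,0,-35],[0,0,-35],[0,0,0],[0,0,0]], spin=[0,0,0,0,0,0,0,0,0,0,0,0,0,0,0])

```text
time: 25.0
tool_pos: [0.5779, 0.0588, 0.2413]
tool_rot: [-3.141, -0.0, 1.569]
contact_force: [0.5, 0.4, -0.4]
opening: 0.0225
grip_force: 15.0
```

```bash
echo 'b("VIAL",545,612,20,100,101,112)'>>look.py; python3 look.py w8.png
```

```text
25.05 [578.4  58.7 242.4] [179.9   0.   89.9] 0.022263117571475904
table 611 [391.5  80.   20.   16.9  89.7] z [1.1 2.4]
yellow 2601 [551.  120.4  73.6  32.4  -1.9] z [27.7 31. ]
green sad+ 1422 [575.6 118.9  33.5  24.2  89. ] z [27.9 31.2]
green sad- 1276 [526.4 121.1  32.8  26.  -89.9] z [25.9 28.7]
vial ring 715 [579.1  60.7  40.4  34.9  -4.6] z [22.8 39.2]
cup ring 1269 [522.9  59.4  48.3  47.1 -82.4] z [14.5 17.4]
CUP 992 [521.6  60.2  29.9  29.7  89.1] z [34.8 36.5]
VIAL 1479 [5.778e+02 5.910e+01 3.630e+01 2.340e+01 4.000e-01] z [106.8 111.3]
```

View pics/w8.png

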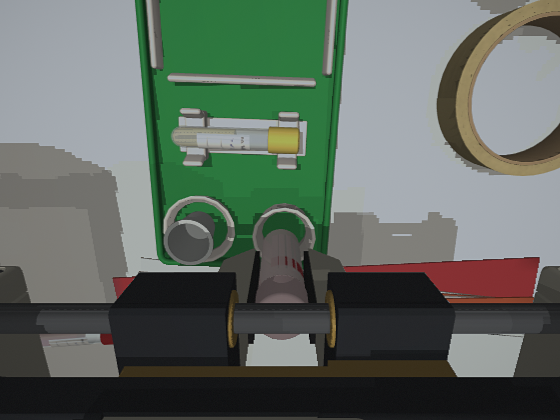

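The wrist view shows the cup seated in its ring at (195,235) and the held vial at (282,280) over the narrow ring at (285,230). Lowering the vial.

Emit:
arm_command(xyz=[[0,0,-12],[0,0,-10],[0,0,-6],[0,0,-3],[0,0,0],[0,0,0]], spin=[0,0,0,0,0,0])

```text
time: 25.65
tool_pos: [0.5778, 0.0588, 0.2102]
tool_rot: [3.141, 0.0, 1.569]
contact_force: [-1.7, -0.3, 5.0]
opening: 0.0225
grip_force: 15.0
```

Emit:
arm_command(xyz=[[0,0,0],[0,0,0],[0,0,0],[0,0,10],[0,0,35],[0,0,45],[0,0,40],[-20,0,30],[-30,0,0],[-30,0,0],[-30,0,0],[-30,0,0],[0,0,0],[0,0,0],[0,0,0]], spin=[0,0,0,0,0,0,0,0,-8,-8,-8,-8,0,0,0], jaw=-0.1)

```text
time: 27.15
tool_pos: [0.4387, 0.0588, 0.3703]
tool_rot: [3.14, -0.001, 1.012]
contact_force: [0.2, -0.4, -0.5]
opening: 0.0414
grip_force: 0.0
```

```bash
sed -i 's/20,100,101,112/20,100,68,90/' look.py; python3 look.py w9.png
```

```text
27.2 [438.8  58.8 370. ] [179.9  -0.   57.9] 0.04131407197770164
table 504 [ 3.849e+02  8.000e+01  2.980e+01  2.000e+01 -1.000e-01] z [1.  2.4]
yellow 1154 [550.4 120.2  73.8  31.4  -1.8] z [27.7 31. ]
green sad+ 660 [575.5 118.9  33.2  23.5  88.8] z [27.8 31.4]
green sad- 574 [525.  120.9  30.7  28.5  46.3] z [25.5 28.7]
vial ring 532 [576.5  59.7  40.   34.2  49.4] z [23.1 39. ]
cup ring 722 [522.5  57.5  51.6  46.7  84.8] z [14.3 17.1]
bframe 431 [430.3 249.   58.5  20.5 -30.7] z [13.  17.1]
BBOX 183 [425.5 253.   19.6   6.7 -28.3] z [36.8 38.8]
CUP 368 [521.2  59.8  29.4  28.6 -30.4] z [35.  36.7]
VIAL 756 [576.3  59.1  22.7  22.    4.4] z [76.3 77.8]
```

View pics/w9.png

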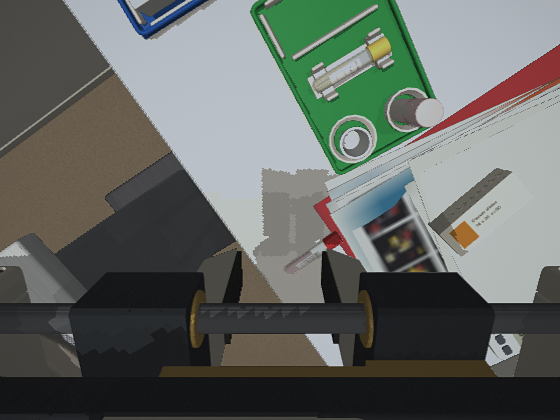

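The wrist view shows the vial upright in its ring at (410,110), the cup in its ring at (353,140) and the yellow tube at (350,65). Heights and centres match the nests, and the red tube and orange box are undisturbed.

```bash
python3 -c "
from cell import *
print(hand_in())"
```

```text
the job is handed in; nothing more can be done
None
```

Both kits are made up and the job is handed in (no verdict came back): all five things measured seated in their nests, and the red tube and orange box looked undisturbed in the last picture.

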